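Clear the cubby and snap the lantern onto its bar

TASK

Take the tea canister out of the tiled cubby and stand it upright in the round tray. Then hang the lantern on the cubby's steel bar: push the mouth of its hook onto the bar until the sprung latch snaps shut behind the bar, and leave it hanging there freely. Leave the bicycle bell, the comb and the car key where they are.

Things in the scene. Friction and masses are not known exactly. Their poses are not given: they have to be found in the camera images.
- bar_mid (a point): Middle of the axis of the cubby's round horizontal steel bar, 12 mm thick, 156 mm above the table. x: level, square to the bar, towards the cubby's back; y: along the bar; z: up. Square steel posts at y = -122 and +122 mm carry the bar and end 6 mm above its axis. Position and yaw vary.
- cubby: Fixed tiled cubby, open in front and on top; origin on the table under bar_mid, same axes. White tiled floor 12 mm thick from x = -130 to +70 mm; tiled side walls as long, rising to 60 mm above the table, inner faces at y = -115 and +115 mm; back kerb to 32 mm at x = +58 to +70 mm.
- lantern_grip (a point): Grip point of the lantern, in its black upright finger tab: a plate 12 mm thick (y), 40 mm wide (x = -20 to +20) and 30 mm high, 132 to 162 mm above the lantern's underside; the point is 149 mm above the underside, on the lantern's vertical axis. z up, x the way the hook's mouth opens. Lantern 0.25 kg; round grey and white body 68 mm across, 74 mm high.
- hook_seat (a point): Where the bar's axis lies in the lantern's hook when it hangs: on the lantern's axis, 114 mm above its underside, 35 mm below lantern_grip, same axes. The hook is an aluminium C, 12 mm thick, in the x-z plane, between body and tab. Heights above the underside: lower jaw 90, lip at the mouth 114, roof over the seat 120 mm. Nose ends at x = +40 mm, spine's inner face x = -10 mm.
- hook_mouth (a point): Middle of the hook's mouth, 40 mm ahead (+x) of the lantern's axis, 102 mm above its underside; same axes. The bar enters here, moving towards -x in the lantern, best with its axis 104 mm above the underside. It has passed the latch once its axis is at x = +3 mm or less from the lantern's axis, and meets the spine at x = -4 mm; the lantern is then let down 10 mm to rest on the bar.
- latch (a joint): Angle of the hook's sprung latch, rad: 0 = shut (upright across the mouth), growing to at most 1.5 as it is pushed inward. A 26 mm long steel flap hinged on the lower jaw at x = +32 mm, 90 mm above the lantern's underside. It opens inward only, springs back by itself, and needs about 2 to 4 N.
- canister_center (a point): Centre, half-way up, of the stainless tea canister: upright cylinder 62 mm across and 105 mm high, 0.2 kg, lid clipped on, z up. It starts standing on the cubby's floor, before the bar, in one half of the cubby; the bell is in the other half.
- tray_floor (a point): Centre of the upper face of the floor of the round, loose rattan-look plastic tray (5 mm above the table): 180 mm across, flat floor about 150 mm across, rim 14 mm high.
- bell: White plastic bicycle bell, domed, 56 mm across, 44 mm high, with a flat thumb lever reaching 42 mm from its axis near its foot; origin at the centre of its underside. It stands on the cubby's floor before the bar and is to be left alone.
- comb: Small wooden comb lying flat on the cubby's floor behind the bar, 125 mm long (y), 33 mm wide, 6 mm thick; origin at its underside's centre. To be left alone.
- key: Silver car key lying on the table, 85 mm long (x), 28 mm wide, 10 mm thick; origin at its underside near its middle. To be left alone.
There are look-alikes about, which are no part of the job. What is meant by the part that bears tray_floor is not blue or pink, and is the larger of those in its own colour.

How it is judged:
By the outcome, as a careful person would: the job done as asked, in the order asked, and still so for the second after the job is handed in, with the robot touching nothing.
It also fails if it takes over 64 s, if anything falls off the work surface, if the arm or the gripper's body presses on something with over 40 N, if the wrist force passes 120 N, or if a joint passes its speed limit or range.

ROBOT

A 7-joint arm with a two-finger parallel gripper is mounted at the origin on the work surface. World frame = base frame: x ahead of the robot, y to its left, z up, the work surface at z = 0. Lengths are in m, angles in rad, forces in N, time in s.
With the tool pointing down it reaches from about 0.375 to 0.925 m from the base axis. Payload 3.1 kg.
Tool frame: the origin (TCP) lies where the fingers leave the gripper's body, on its centre line; the fingertips stand 73 mm ahead of it and the grasp point (between the pads) lies 54 mm ahead of it; z points along the fingers, y is the line along which they close (so a half turn about z gives the same grasp; the last joint's range is limited). The gripper opens to 85 mm and grips with 20 to 120 N. Pads are 22 mm wide; open, the fingers measure 114 mm over their backs; the gripper's body (76 mm by 85 mm) begins 54 mm behind the grasp point. The pads swing forward as they close: fully open they stand 13 mm farther back than shut.
Start: joints at [-1.439, 0.383, 0.044, 1.598, -0.018, 1.161, -0.05], TCP at [0.148, 0.633, 0.304] pointing down, gripper open.
Joint ranges: [-2.61, 2.61], [-0.41, 2.15], [-1.48, 1.57], [0, 2.5], [-1.57, 4.71], [0.05, 1.97], [-2.85, 2.85]. Speed limits (rad/s): [2.79, 2.79, 3.14, 3.14, 3.14, 3.14, 3.14].

INTERFACE

Orientations are given as a unit quaternion [x, y, z, w].
In Python, from cell import read_state, grab_frame, hand_in gives the robot as it stands. The module is installed in compiled form; this text tells all that it offers.
- The arm moves only by the tool apply_moves, never from a script. Its argument "commands" is a list of rows, each a list of 7 numbers: the opening, from 0 (shut) to 1 (fully open), then the shift along the world's x, y, z in units of 4 cm (1.0 is 4 cm), then the turn, a rotation vector about the world's x, y, z in units of 8 degrees (1.0 is 8 degrees). In form: [[hand, x, y, z, rx, ry, rz], ...]. A call has 1 to 12 rows; each row shifts and turns the commanded pose from where the row before left it; what a row does not reach is not made up. A row lasts 1/8 s, in which the tool goes at most 62.5 mm and 10.7 degrees, less where a joint would pass 70% of its speed; a pose out of reach is approached as far as the arm can. A call with a number of a shift or a turn outside -1 to 1 is refused whole. A call with a gripper value outside its range is refused whole. The fingers move at their own pace and stop on an object; "force" is the grip in N (left out, the last holds). Time passes only in rows, so rows that do not move let the fingers close. It gives the time, the measured TCP pose, the force, the opening and the grip force at its end, in the units of the state.
- read_state(): the state, without advancing time (a new reading comes with each control period).
- grab_frame(name): name is "scene" or "top"; returns a dict with "color" (480x640x3 uint8, red, green, blue), "fx", "fy", "cx", "cy" (pixels), "rvec" (rotation vector, rad) and "tvec" (3), from world to camera coordinates, as OpenCV has them. Camera axes: x right, y down, z forward; pixel columns grow to the right and rows downward; lengths in m; the calibration is good to about 2 mm. A picture is of the moment at which its call begins. There is no depth.
- hand_in(): hands the job in; it is judged then, once.
The state is a dict: "time": time; "joint_positions": joint angles; "joint_vel": joint speeds; "joint_efforts": joint torques, N m; "position": TCP position; "tcp_rot": TCP orientation; "force": force on the tool from outside, world axes, zero at the start; "moment": the same for the moment, N m; "opening": opening from 0.0 (shut) to 1.0 (fully open); "finger_force": force on a finger pad.
Only numpy, scipy, OpenCV 4.12 (cv2) and the standard library are available. Lean on these libraries where they do the work, as an engineer would, in place of code of your own. Each camera call takes 0.05 s, during which the arm holds its last target. There are 200 camera calls.

## Working session

There is one attempt and no reset: what is moved stays moved. The work goes in short steps, Python scripts to look and compute and a tool call to move; the robot and the scene stay as the last step left them, time stands still between calls to the robot, and variables do not carry over. Pictures are saved under pics/ and viewed, at most 10 in all, crops included, and the job is handed in when it is done.

Besides the shell and the picture viewer there is one more tool, called after "Request:" as name(argument=value, ...), one argument or row to a line, values as JSON. apply_moves: Moves the arm, as the interface text tells. Its arguments: {"type":"object","properties":{"commands":{"type":"array","items":{"type":"array","items":{"type":"number","minimum":-1,"maximum":1}}},"force":{"type":"number"}},"required":["commands"]}

```bash
mkdir -p pics
cat > h.py <<'E'
import numpy as np, cv2, pickle
from cell import read_state, grab_frame, hand_in
def snap(n,tag):
    f=grab_frame(n); pickle.dump(f,open(f'{tag}.pkl','wb')); cv2.imwrite(f'pics/{tag}.png',f['color'][:,:,::-1]); return f
def load(tag): return pickle.load(open(f'{tag}.pkl','rb'))
def KRt(f):
    return np.array([[f['fx'],0,f['cx']],[0,f['fy'],f['cy']],[0,0,1]]),cv2.Rodrigues(np.array(f['rvec'],float))[0],np.array(f['tvec'],float).reshape(3)
def ray(f,u,v):
    K,R,t=KRt(f); d=R.T@np.linalg.inv(K)@np.array([u,v,1.]); return -R.T@t,d
def onz(f,u,v,z):
    c,d=ray(f,u,v); return c+d*(z-c[2])/d[2]
def proj(f,P):
    K,R,t=KRt(f); p=(R@np.atleast_2d(P).T).T+t; p=p@K.T; return p[:,:2]/p[:,2:]
def crop(f,u0,v0,u1,v1,s,name):
    c=f['color'][v0:v1,u0:u1,::-1]; cv2.imwrite(f'pics/{name}.png',cv2.resize(c,None,fx=s,fy=s,interpolation=cv2.INTER_CUBIC))
E
python3 - <<'E'
from h import *
for n in('top','scene'):
    f=snap(n,n+'0'); K,R,t=KRt(f); print(n,f['fx'],-R.T@t)
print(read_state())
E
```

```text
top 499.3189986767371 [ 0.36807327 -0.07637013  1.39507757]
scene 580.4544252593387 [1.02700952 0.48162057 1.13375616]
{'time': 0.1, 'joint_positions': array([-1.4387756 ,  0.38376024,  0.0438446 ,  1.59944992, -0.01795769,
        1.16123595, -0.04988339]), 'joint_vel': array([-1.41209680e-03, -2.28177284e-03,  1.51607981e-03, -3.08701865e-03,
        1.62712970e-03, -4.70441049e-05,  9.77626883e-04]), 'joint_efforts': array([ 2.39328743e-03, -4.34729075e+01,  1.02907117e+00, -2.50453877e+01,
        1.08836655e-02,  5.47647011e-03, -5.55410992e-06]), 'position': array([0.14789667, 0.63222642, 0.30259289]), 'tcp_rot': array([ 1.14625020e-01,  9.93408068e-01, -1.22645002e-03, -1.01572421e-04]), 'force': array([-0.64605549, -0.12877146,  0.68558478]), 'moment': array([-0.05722242,  0.01218152, -0.00527128]), 'finger_force': 0.0, 'opening': 0.9969097382866804}
```

View pics/top0.png

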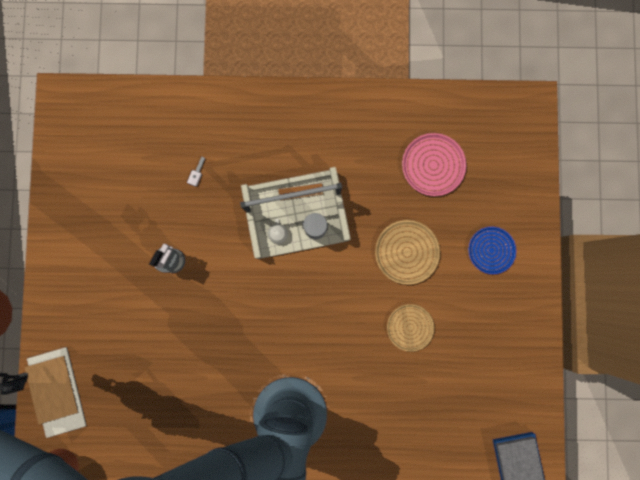

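View pics/scene0.png

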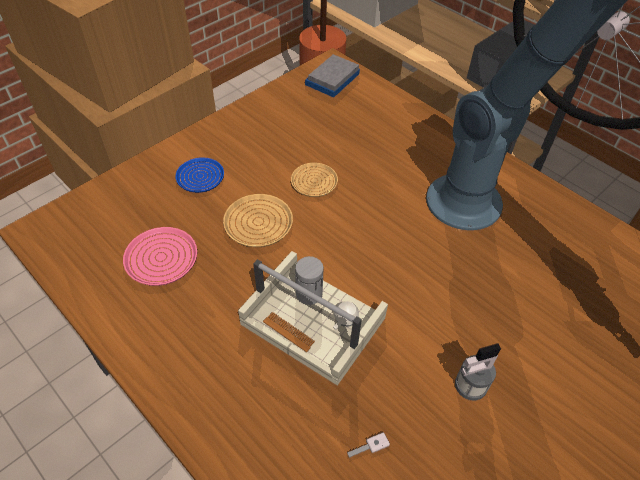

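The picture shows four round trays in the top view: pink (434,164), large tan (407,252), small tan (410,327) and blue (492,250). The large tan one fits, since it is neither blue nor pink and is the larger in its colour. The canister is at (315,225), the bell at (277,233), the bar from (247,207) to (339,189) and the lantern at (168,258). Next I'll view enlarged crops.

Run:
```python
from h import *
crop(load('top0'),140,150,450,370,2.5,'ct'); crop(load('scene0'),220,190,510,410,2.7,'cs')
```

```text
(no output)
```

View pics/ct.png

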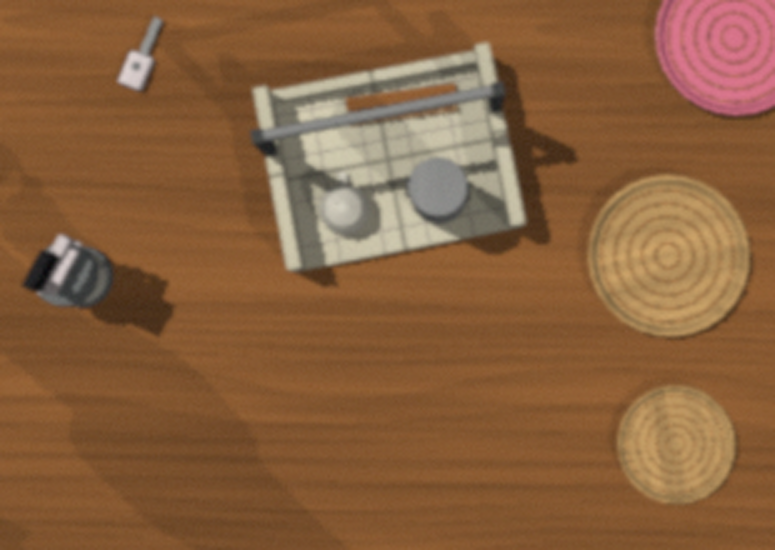

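View pics/cs.png

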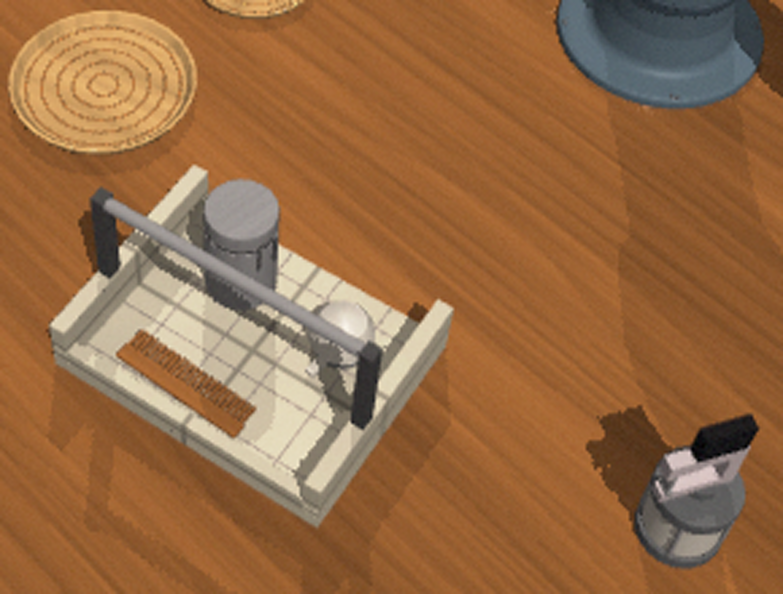

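The crops show the large tan tray centred at crop-top (668,255). The canister lid is at (438,187) in crop-top and (243,208) in crop-scene. The post tops are at (264,135) and (497,95) in crop-top, and (102,195) and (370,348) in crop-scene. The lantern's heading needs a closer view.

Run:
```python
from h import *
T,S=load('top0'),load('scene0')
t=lambda x,y:((x+.5)/2.5-.5+140,(y+.5)/2.5-.5+150)
s=lambda x,y:((x+.5)/2.7-.5+220,(y+.5)/2.7-.5+190)
def both(n,a,b,z):
    print(n,onz(T,*t(*a),z).round(4), onz(S,*s(*b),z).round(4) if b else '')
both('postL',(264,133),(370,348),.162)
both('postR',(497,92),(102,195),.162)
both('can',(438,187),(243,208),.117)
both('tray',(668,255),(104,82),.010)
both('bell',(343,208),(343,312),.056)
both('lantern body',(78,274),(690,505),.074)
a=cv2.resize(T['color'][230:285,135:195,::-1],None,fx=6.5,fy=6.5,interpolation=2)
b=cv2.resize(S['color'][335:405,445:510,::-1],None,fx=6,fy=6,interpolation=2)
h=max(a.shape[0],b.shape[0]);c=np.zeros((h,a.shape[1]+b.shape[1],3),np.uint8)
c[:a.shape[0],:a.shape[1]]=a;c[:b.shape[0],a.shape[1]:]=b
print(a.shape,b.shape);cv2.imwrite('pics/lan.png',c)
```

```text
postL [0.5549 0.1115 0.162 ] [0.5493 0.1182 0.162 ]
postR [ 0.5998 -0.1201  0.162 ] [ 0.601  -0.1195  0.162 ]
can [ 0.5084 -0.0622  0.117 ] [ 0.5069 -0.0597  0.117 ]
tray [ 0.4481 -0.3178  0.01  ] [ 0.4464 -0.3147  0.01  ]
bell [0.4908 0.0404 0.056 ] [0.4885 0.0399 0.056 ]
lantern body [0.4148 0.3177 0.074 ] [0.4314 0.3396 0.074 ]
(358, 390, 3) (420, 390, 3)
```

View pics/lan.png

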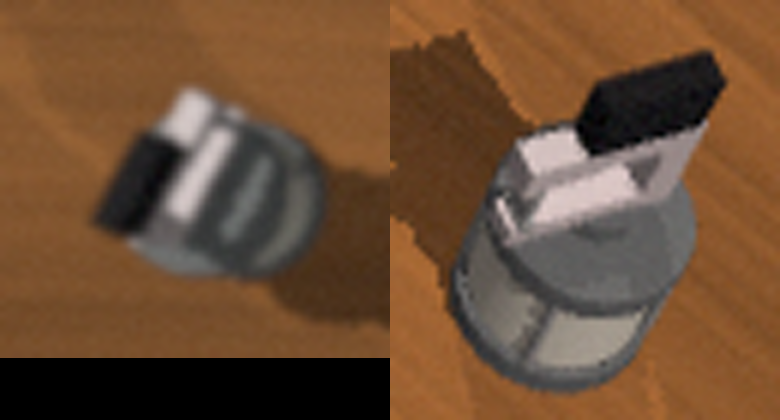

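The left panel (top view) shows the black tab with its upper-left edge from (145,132) to (95,220), and the hook nose at (190,95), up and to the right. The right panel (scene view) shows the tab corners at (598,82), (710,52), (725,82), (705,122) and (590,157), with the mouth facing lower left. I'll fit the pose to these.

Run:
```python
from h import *
from scipy.optimize import least_squares
T,S=load('top0'),load('scene0')
sp=[((20,-6,162),(598,82)),((-20,-6,162),(710,52)),((-20,6,162),(725,82)),((-20,6,132),(705,122)),((20,6,132),(590,157)),((20,-6,132),(578,125))]
tp=[((20,6,162),(145,132)),((-20,6,162),(95,220)),((20,-6,132),(183,147)),((-20,-6,132),(132,236))]
so=np.array([((x-390+.5)/6-.5+445,(y+.5)/6-.5+335) for _,(x,y) in sp]); to=np.array([((x+.5)/6.5-.5+135,(y+.5)/6.5-.5+230) for _,(x,y) in tp])
sm=np.array([p for p,_ in sp])/1e3; tm=np.array([p for p,_ in tp])/1e3
def W(m,q):
    c,s=np.cos(q[2]),np.sin(q[2]); return m@np.array([[c,s,0],[-s,c,0],[0,0,1]])+[q[0],q[1],0]
fs=lambda q:(proj(S,W(sm,q))-so).ravel(); ft=lambda q:(proj(T,W(tm,q))-to).ravel()
for fun in(fs,ft,lambda q:np.r_[fs(q),ft(q)]):
    r=least_squares(fun,[.42,.33,0]); print(r.x.round(4),np.degrees(r.x[2]).round(1),np.abs(r.fun).max().round(2))
pl,pr=np.array([.552,.115]),np.array([.6004,-.1198]);d=pl-pr
print('bar',(pl+pr)/2,np.linalg.norm(d),'yaw',np.degrees(np.arctan2(-d[0],d[1])))
from scipy.spatial.transform import Rotation as R
print(R.from_quat(read_state()['tcp_rot']).as_matrix().round(3))
```

```text
[ 0.4127  0.335  -0.4636] -26.6 0.66
[ 0.4152  0.3333 -0.4984] -28.6 1.44
[ 0.4136  0.3346 -0.4742] -27.2 1.84
bar [ 0.5762 -0.0024] 0.2397365220403433 yaw 11.647403712569371
[[-0.974  0.228 -0.   ]
 [ 0.228  0.974 -0.002]
 [-0.    -0.002 -1.   ]]
```

Request:
apply_moves(
  commands=[
    [1,0.45,-0.866,0,0,0,0],
    [1,0.45,-0.866,0,0,0,0],
    [1,0.45,-0.866,0,0,0,0],
    [1,0.45,-0.866,0,0,0,0],
    [1,0.45,-0.866,0,0,0,0],
    [1,0.45,-0.866,0,0,0,0],
    [1,0.45,-0.866,0,0,0,0],
    [1,0.45,-0.866,0,0,0,0],
    [1,0.45,-0.866,0,0,0,0],
    [1,0.45,-0.866,0,0,0,0],
    [1,0.45,-0.866,0,0,0,0],
    [1,0.45,-0.866,0,0,0,0],
  ],
  force=40,
)

```text
time: 1.6
position: [0.3642, 0.2158, 0.3035]
tcp_rot: [0.115, 0.993, -0.0, -0.0]
force: [-0.4, 0.5, 0.0]
opening: 0.997
finger_force: 0.0
```

Request:
apply_moves(
  commands=[
    [1,0.45,-0.866,0,0,0,0],
    [1,0.45,-0.866,0,0,0,0],
    [1,0.45,-0.866,0,0,0,0],
    [1,0.45,-0.866,0,0,0,0],
    [1,0.45,-0.866,0,0,0,0],
    [1,0.45,-0.866,0,0,0,0],
    [1,0.45,-0.866,0,0,0,0],
    [1,0.45,-0.866,0,0,0,0],
    [1,0,0,0,0,0,0],
  ],
)

```text
time: 2.72
position: [0.5084, -0.0635, 0.3039]
tcp_rot: [0.118, 0.993, -0.001, 0.0]
force: [0.2, -0.1, -0.5]
opening: 1.004
finger_force: 0.0
```

Request:
apply_moves(
  commands=[
    [1,0,0.05,-0.82,0,0,0],
    [1,0,0,-0.82,0,0,0],
    [1,0,0,-0.82,0,0,0],
    [1,0,0,-0.82,0,0,0],
    [1,0,0,-0.82,0,0,0],
    [1,0,0,0,0,0,0],
    [0,0,0,0,0,0,0],
    [0,0,0,0,0,0,0],
    [0,0,0,0,0,0,0],
    [0,0,0,0,0,0,0],
    [0,0,0,0,0,0,0],
    [0,0,0,0,0,0,0],
  ],
)

```text
time: 4.22
position: [0.5093, -0.0582, 0.1414]
tcp_rot: [0.115, 0.993, 0.0, 0.001]
force: [-1.7, -0.4, 7.0]
opening: 0.718
finger_force: 43.7
```

Request:
apply_moves(
  commands=[
    [0,0,0,0.4,0,0,0],
    [0,0,0,0.7,0,0,0],
    [0,0,0,0.8,0,0,0],
    [0,0,0,0.8,0,0,0],
    [0,-0.19,-0.6,0.3,0,0,0],
    [0,-0.19,-0.81,0,0,0,0],
    [0,-0.19,-0.81,0,0,0,0],
    [0,-0.19,-0.81,0,0,0,0],
    [0,-0.19,-0.81,0,0,0,0],
    [0,-0.19,-0.81,0,0,0,0],
    [0,-0.19,-0.81,0,0,0,0],
    [0,-0.19,-0.8,0,0,0,0],
  ],
)

```text
time: 5.72
position: [0.445, -0.31, 0.2594]
tcp_rot: [0.115, 0.993, 0.0, -0.001]
force: [-0.4, -0.2, -1.1]
opening: 0.717
finger_force: 44.0
```

Request:
apply_moves(
  commands=[
    [0,0,-0.15,0,0,0,0],
    [0,0,0,-0.8,0,0,0],
    [0,0,0,-0.8,0,0,0],
  ],
)

```text
time: 6.1
position: [0.4472, -0.3137, 0.1952]
tcp_rot: [0.114, 0.993, 0.001, 0.0]
force: [-0.0, 0.4, -1.7]
opening: 0.719
finger_force: 44.1
```

Run:
```python
from h import *
f=snap('scene','s1'); g=snap('top','t1'); s=read_state(); print(s['position'],s['force'],s['opening'])
print(proj(f,[.4473,-.3163,.005]),proj(g,[.4473,-.3163,.005]))
a=cv2.resize(f['color'][120:290,170:370,::-1],None,fx=2,fy=2); b=cv2.resize(g['color'][170:340,230:470,::-1],None,fx=1.65,fy=2)
cv2.imwrite('pics/c1.png',np.hstack([a,b]))
```

```text
[ 0.44458181 -0.31148086  0.19214213] [-0.43649231  1.14236796 -1.99529733] 0.7205650778894557
[[257.64205065 221.17911861]] [[406.05541038 252.08350191]]
```

View pics/c1.png

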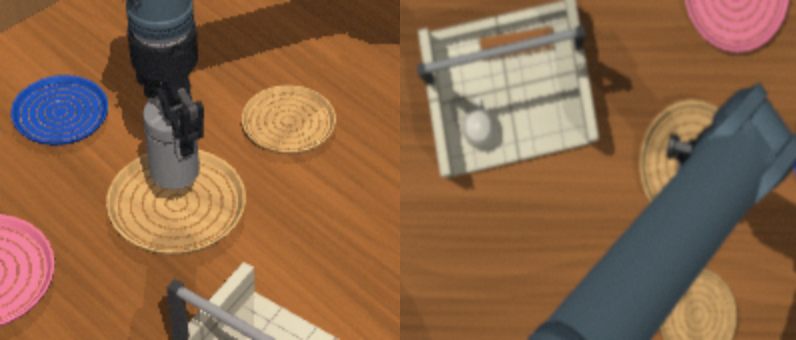

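The canister (scene crop (173,150)) hangs undisturbed, upright over the large tan tray, which is centred at crop (177,203). I'll lower it and release.

Request:
apply_moves(
  commands=[
    [0,0,-0.03,-0.7,0,0,0],
    [0,0,0,-0.5,0,0,0],
    [0,0,0,-0.2,0,0,0],
    [0,0,0,-0.1,0,0,0],
    [0,0,0,0,0,0,0],
  ],
)

```text
time: 6.82
position: [0.4475, -0.3157, 0.1363]
tcp_rot: [0.115, 0.993, -0.0, 0.0]
force: [-0.4, 0.0, -2.1]
opening: 0.715
finger_force: 44.3
```

Request:
apply_moves(
  commands=[
    [0,0,0,-0.04,0,0,0],
    [0,0,0,0,0,0,0],
  ],
)

```text
time: 7.08
position: [0.4475, -0.3156, 0.1346]
tcp_rot: [0.115, 0.993, -0.0, 0.0]
force: [0.5, -0.4, -1.2]
opening: 0.714
finger_force: 44.3
```

Request:
apply_moves(
  commands=[
    [0,0,0,-0.03,0,0,0],
    [0.85,0,0,0,0,0,0],
    [1,0,0,0,0,0,0],
    [1,0,0,0,0,0,0],
    [1,0,0,0,0,0,0],
    [1,0,0,0.4,0,0,0],
    [1,0,0,0.8,0,0,0],
    [1,0,0,0.9,0,0,0],
    [1,0,0,0.9,0,0,0],
    [1,0,0,0.9,0,0,0],
    [1,0,0,0,0,0,0],
  ],
)

```text
time: 8.45
position: [0.4487, -0.3173, 0.2932]
tcp_rot: [0.115, 0.993, -0.001, 0.004]
force: [0.3, -0.1, -0.3]
opening: 0.999
finger_force: 0.0
```

Request:
apply_moves(
  commands=[
    [1,-0.05,0.905,0,0,0,-0.1],
    [1,-0.05,0.905,0,0,0,-0.1],
    [1,-0.05,0.905,0,0,0,-0.1],
    [1,-0.05,0.905,0,0,0,-0.1],
    [1,-0.05,0.905,0,0,0,-0.1],
    [1,-0.05,0.905,0,0,0,-0.1],
    [1,-0.05,0.905,0,0,0,-0.1],
    [1,-0.05,0.905,0,0,0,-0.1],
    [1,-0.05,0.905,0,0,0,-0.1],
    [1,-0.05,0.905,0,0,0,-0.1],
    [1,-0.05,0.905,0,0,0,-0.1],
    [1,-0.05,0.905,0,0,0,-0.1],
  ],
)

```text
time: 9.95
position: [0.4224, 0.1196, 0.2885]
tcp_rot: [0.198, 0.98, -0.0, -0.001]
force: [-0.1, -0.2, 0.5]
opening: 1.0
finger_force: 0.0
```

Request:
apply_moves(
  commands=[
    [1,-0.05,0.905,0,0,0,-0.1],
    [1,-0.05,0.905,0,0,0,-0.1],
    [1,-0.05,0.905,0,0,0,-0.1],
    [1,-0.05,0.905,0,0,0,-0.1],
    [1,-0.05,0.905,0,0,0,-0.1],
    [1,0,0.905,0,0,0,-0.1],
    [1,0,0,0,0,0,0],
  ],
)

```text
time: 10.82
position: [0.4117, 0.3393, 0.2883]
tcp_rot: [0.236, 0.972, -0.0, -0.0]
force: [-0.2, -0.0, -0.1]
opening: 0.999
finger_force: 0.0
```

Request:
apply_moves(
  commands=[
    [1,0.05,-0.11,-0.5,0,0,0],
    [1,0,0,-0.8,0,0,0],
    [1,0,0,-0.8,0,0,0],
    [1,0,0,0,0,0,0],
    [0.4,0,0,0,0,0,0],
    [0.4,0,0,0,0,0,0],
    [0,0,0,0,0,0,0],
    [0,0,0,0,0,0,0],
    [0,0,0,0,0,0,0],
    [0,0,0,0,0,0,0],
    [0,0,0,0,0,0,0],
  ],
  force=60,
)

```text
time: 12.2
position: [0.4157, 0.3324, 0.2057]
tcp_rot: [0.238, 0.971, 0.001, 0.0]
force: [0.9, 1.2, 4.0]
opening: 0.13
finger_force: 61.3
```

Request:
apply_moves(
  commands=[
    [0,0,0,0.3,0,0,0],
    [0,0,0,0.8,0,0,0],
    [0,0,0,0.8,0,0,0],
    [0,0,0,0.7,0,0,0],
  ],
)

```text
time: 12.7
position: [0.4144, 0.3306, 0.3092]
tcp_rot: [0.238, 0.971, -0.001, -0.001]
force: [0.2, 0.9, -3.7]
opening: 0.133
finger_force: 60.4
```

Request:
apply_moves(
  commands=[
    [0,0.18,-0.837,0,0,0,0.405],
    [0,0.18,-0.837,0,0,0,0.405],
    [0,0.18,-0.837,0,0,0,0.405],
    [0,0.18,-0.837,0,0,0,0.405],
    [0,0.18,-0.837,0,0,0,0.405],
    [0,0.18,-0.837,0,0,0,0.405],
    [0,0.18,-0.837,0,0,0,0.405],
    [0,0.18,-0.837,0,0,0,0.405],
    [0,0.18,-0.837,0,0,0,0.405],
    [0,0.18,-0.837,0,0,0,0.405],
    [0,0.18,-0.837,0,0,0,0.405],
    [0,0.18,-0.837,0,0,0,0.405],
  ],
)

```text
time: 14.2
position: [0.5002, -0.0712, 0.3081]
tcp_rot: [-0.099, 0.995, 0.0, -0.002]
force: [0.5, 1.0, -3.3]
opening: 0.126
finger_force: 60.4
```

Request:
apply_moves(
  commands=[
    [0,0,0,-0.5,0,0,0],
    [0,0,0,-0.5,0,0,0],
    [0,0,0,0,0,0,0],
  ],
)

```text
time: 14.58
position: [0.4988, -0.07, 0.2666]
tcp_rot: [-0.098, 0.995, 0.0, -0.004]
force: [-0.3, 0.2, -3.6]
opening: 0.126
finger_force: 60.4
```

Run:
```python
from h import *
f=snap('scene','s2'); g=snap('top','t2'); s=read_state(); print(s['position'],s['tcp_rot'],s['force'],s['opening'],s['time'])
a=cv2.resize(f['color'][220:400,230:400,::-1],None,fx=3.3,fy=3.3,interpolation=2)
cv2.imwrite('pics/c2.png',a)
```

```text
[ 0.50099128 -0.07005076  0.26889185] [-9.86025466e-02  9.95126560e-01  1.99358999e-05 -8.16334010e-04] [ 0.3149048   0.33312977 -2.79561492] 0.12838850841458724 14.675
```

View pics/c2.png

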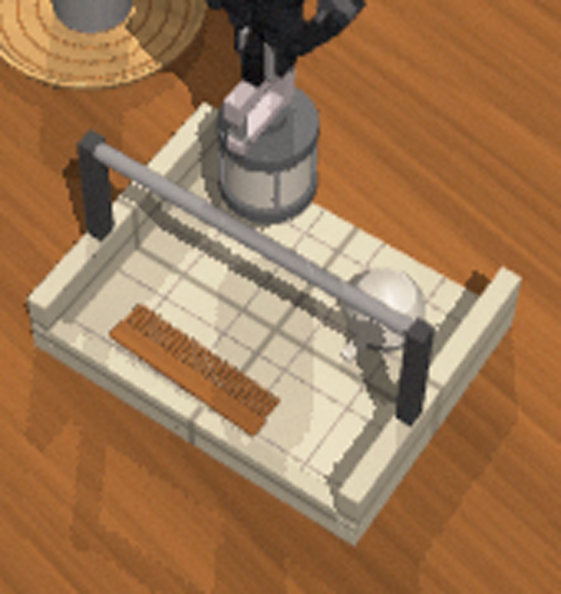

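The scene crop shows the lantern held upright with the body between u=219 and 318, its bottom at (268,220) and the hook mouth facing the bar. The bar runs from (98,150) to (415,330), and the bell at (388,300) is clear. Next I'll refine the bar line and the lantern offset.

Run:
```python
from h import *
from scipy.optimize import least_squares
from scipy.ndimage import map_coordinates as mc
bm=np.array([.5762,-.0024]);yaw=np.radians(11.6)
def bar(bm,yaw,y,z=.156): return np.array([bm[0]-np.sin(yaw)*y,bm[1]+np.cos(yaw)*y,z])
for nm,fr in(('S','scene0'),('S2','s2'),('T','top0'),('T1','t1')):
    f=load(fr);I=f['color'].astype(float);D=I[:,:,2]-I[:,:,0]
    P=[]
    for y in np.linspace(-.1,.1,41):
        p=proj(f,bar(bm,yaw,y))[0];q=proj(f,bar(bm,yaw,y+.01))[0];n=np.array([-(q-p)[1],(q-p)[0]]);n/=np.linalg.norm(n)
        k=np.arange(-7,7.01,.25);s=mc(D,[p[1]+k*n[1],p[0]+k*n[0]],order=1)
        w=np.clip(s+12,0,None)
        if w.max()<8: continue
        c=(w*k).sum()/w.sum(); wd=(w>w.max()/2).sum()*.25
        X=onz(f,*(p+c*n),.156); P.append((y,X[0],X[1],wd,c))
    P=np.array(P); m=np.abs(P[:,4]-np.median(P[:,4]))<.8; Q=P[m]
    a,b=np.polyfit(Q[:,2],Q[:,1],1); print(nm,len(P),len(Q),'yaw',np.degrees(np.arctan(-a)).round(2),'x at y=-.05',round(a*-.05+b,4),'x at 0',round(b,4),'width',np.median(Q[:,3]))
# lantern body silhouette in s2
f=load('s2');u=lambda x,y:((x+.5)/3.3-.5+230,(y+.5)/3.3-.5+220)
th=np.linspace(0,2*np.pi,180)
def sil(q):
    c=np.c_[q[0]+.034*np.cos(th),q[1]+.034*np.sin(th)]
    A=proj(f,np.c_[c,np.full(180,.0625)]);B=proj(f,np.c_[c,np.full(180,.1365)])
    L=u(219,160)[0];Rr=u(318.5,160)[0];bt=u(268,220)[1]
    return [min(A[:,0].min(),B[:,0].min())-L,max(A[:,0].max(),B[:,0].max())-Rr,A[:,1].max()-bt]
r=least_squares(sil,[.5,-.07]);print('lantern',r.x,r.fun)
```

```text
S 11 8 yaw 11.39 x at y=-.05 0.5868 x at 0 0.5767 width 9.0
S2 7 7 yaw 12.33 x at y=-.05 0.5782 x at 0 0.5673 width 2.5
T 40 40 yaw 12.02 x at y=-.05 0.5883 x at 0 0.5776 width 2.75
T1 39 39 yaw 12.04 x at y=-.05 0.5883 x at 0 0.5776 width 2.5
lantern [ 0.49109472 -0.07210785] [-0.5844496   0.58490446 -0.02424759]
```

Request:
apply_moves(
  commands=[
    [0,0,0,-0.3,0,0,0.09],
    [0,0.33,0.07,0,0,0,0],
    [0,0.33,0.07,0,0,0,0],
    [0,0.2,0.04,0,0,0,0],
    [0,0,0,0,0,0,0],
  ],
)

```text
time: 15.3
position: [0.5372, -0.0625, 0.2573]
tcp_rot: [-0.105, 0.994, -0.0, 0.0]
force: [0.0, 0.3, -3.5]
opening: 0.128
finger_force: 60.4
```

Run:
```python
from h import *
f=snap('scene','s3'); s=read_state(); p=s['position'];print(p,s['tcp_rot'],s['force'],s['moment'],s['time'])
u0,v0,k=270,225,6.5
a=cv2.resize(f['color'][v0:v0+90,u0:u0+110,::-1],None,fx=k,fy=k,interpolation=2)
yaw=np.radians(12);ex=np.array([np.cos(yaw),np.sin(yaw),0]);ey=np.array([-ex[1],ex[0],0])
O=p-[0,0,.2043]
def W(x,y,z): return O+ex*x/1e3+ey*y/1e3+[0,0,z/1e3]
def ln(P,c):
    q=proj(f,np.array(P)); q=((q+.5-[u0,v0])*k-.5).round().astype(int); cv2.polylines(a,[q.reshape(-1,1,2)],False,c,1)
th=np.linspace(0,6.2832,60)
for z in(0,74): ln([W(34*np.cos(t),34*np.sin(t),z) for t in th],(0,255,0))
for y in(-6,6): ln([W(40,y,114),W(-10,y,114),W(-10,y,90),W(32,y,90)],(0,0,255))
ln([W(40,-6,114),W(40,6,114)],(0,0,255))
for d in(-.006,.006): ln([np.array([.5776,0,.156+d])+ey*t for t in(-.11,.09)],(255,0,0))
cv2.imwrite('pics/c3.png',a)
```

```text
[ 0.53641559 -0.06278837  0.25708095] [-1.05031287e-01  9.94468852e-01 -2.86116084e-04 -2.19722342e-04] [-0.55520765  0.0421507  -2.99308757] [0.00492276 0.02059284 0.01316803] 15.35
```

View pics/c3.png

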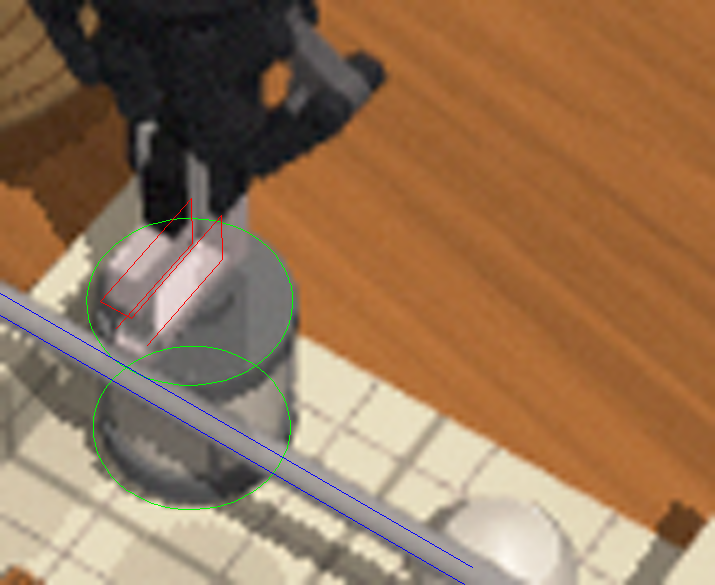

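The overlay agrees with the picture to about 1 mm: the body bottom at (190,508), and the nose at (117,310) just before the bar with the bar at mouth height. I'll push in steps.

Request:
apply_moves(
  commands=[
    [0,0.2,0.042,0,0,0,0],
    [0,0.2,0.042,0,0,0,0],
    [0,0.2,0.042,0,0,0,0],
    [0,0,0,0,0,0,0],
  ],
)

```text
time: 15.85
position: [0.5594, -0.058, 0.2562]
tcp_rot: [-0.105, 0.994, -0.0, -0.002]
force: [-4.0, -1.3, -3.0]
opening: 0.126
finger_force: 60.2
```

Request:
apply_moves(
  commands=[
    [0,0.2,0.042,0,0,0,0],
    [0,0.2,0.042,0,0,0,0],
    [0,0,0,0,0,0,0],
  ],
)

```text
time: 16.23
position: [0.5771, -0.0538, 0.2568]
tcp_rot: [-0.105, 0.994, -0.0, 0.001]
force: [-1.2, -0.3, -7.1]
opening: 0.127
finger_force: 60.0
```

Request:
apply_moves(
  commands=[
    [0,0.2,0.042,0,0,0,0],
    [0,0,0,0,0,0,0],
  ],
)

```text
time: 16.48
position: [0.5864, -0.0516, 0.2577]
tcp_rot: [-0.105, 0.994, -0.0, 0.003]
force: [2.9, 1.0, -6.0]
opening: 0.125
finger_force: 59.9
```

Request:
apply_moves(
  commands=[
    [0,0.1,0.021,0,0,0,0],
    [0,0,0,0,0,0,0],
  ],
)

```text
time: 16.73
position: [0.5892, -0.0518, 0.2581]
tcp_rot: [-0.105, 0.994, -0.0, 0.001]
force: [0.2, -0.3, -3.0]
opening: 0.129
finger_force: 60.4
```

Request:
apply_moves(
  commands=[
    [0,0,0,-0.12,0,0,0],
    [0,0,0,-0.1,0,0,0],
    [0,0,0,0,0,0,0],
  ],
)

```text
time: 17.1
position: [0.5878, -0.052, 0.2479]
tcp_rot: [-0.105, 0.995, -0.0, -0.0]
force: [0.9, 0.1, -2.9]
opening: 0.127
finger_force: 60.5
```

Request:
apply_moves(
  commands=[
    [0,0,0,-0.04,0,0,0],
    [0,0,0,0,0,0,0],
  ],
)

```text
time: 17.35
position: [0.588, -0.0521, 0.2476]
tcp_rot: [-0.105, 0.994, 0.0, -0.0]
force: [-2.5, 0.4, 4.9]
opening: 0.127
finger_force: 61.4
```

Request:
apply_moves(
  commands=[
    [0,0,0,-0.03,0,0,0],
    [0,0,0,0,0,0,0],
  ],
)

```text
time: 17.6
position: [0.5881, -0.0521, 0.2474]
tcp_rot: [-0.105, 0.995, 0.001, -0.0]
force: [-4.8, 1.0, 9.6]
opening: 0.131
finger_force: 62.4
```

Request:
apply_moves(
  commands=[
    [0,0,0,0.04,0,0,0],
    [0.2,0,0,0,0,0,0],
    [0.4,0,0,0,0,0,0],
    [0.6,0,0,0,0,0,0],
    [0.6,0,0,0,0,0,0],
    [0.6,0,0,0,0,0,0],
    [0.6,0,0,0.3,0,0,0],
    [0.6,0,0,0.8,0,0,0],
    [0.6,0,0,0.9,0,0,0],
    [0.6,0,0,0.9,0,0,0],
  ],
)

```text
time: 18.85
position: [0.588, -0.0521, 0.3651]
tcp_rot: [-0.105, 0.995, -0.0, 0.0]
force: [0.8, 0.8, -0.7]
opening: 0.601
finger_force: 0.0
```

Request:
apply_moves(
  commands=[
    [0.6,-0.8,0,0.3,0,0,0],
    [0.6,-0.8,0,0,0,0,0],
    [0.6,-0.8,0.4,0,0,0,0],
    [0.6,-0.5,0.8,0,0,0,0],
    [0.6,0,0.9,0,0,0,0],
    [0.6,0,0.9,0,0,0,0],
    [0.6,0,0.9,0,0,0,0],
    [0.6,0,0.9,0,0,0,0],
    [0.6,0,0.9,0,0,0,0],
    [0.6,0,0,0,0,0,0],
    [0.6,0,0,0,0,0,0],
    [0.6,0,0,0,0,0,0],
  ],
)

```text
time: 20.35
position: [0.4724, 0.1744, 0.3754]
tcp_rot: [-0.103, 0.995, 0.0, 0.0]
force: [0.8, 0.3, -0.2]
opening: 0.597
finger_force: 0.0
```

Run:
```python
from h import *
f=snap('scene','s4'); g=snap('top','t4'); s=read_state();print(s['position'],s['force'],s['time'])
crop(f,210,180,410,390,2.8,'c4')
a=cv2.resize(f['color'][180:390,210:400,::-1],None,fx=2.4,fy=2.4,interpolation=2);b=cv2.resize(g['color'][150:290,230:450,::-1],None,fx=1.5,fy=1.5,interpolation=2)
c=np.zeros((a.shape[0],a.shape[1]+b.shape[1],3),np.uint8);c[:,:a.shape[1]]=a;c[:b.shape[0],a.shape[1]:]=b;cv2.imwrite('pics/c5.png',c);print(c.shape)
```

```text
[0.47232719 0.17468955 0.37532737] [-0.63591949  0.38149662  0.09081887] 20.45
(504, 786, 3)
```

View pics/c5.png

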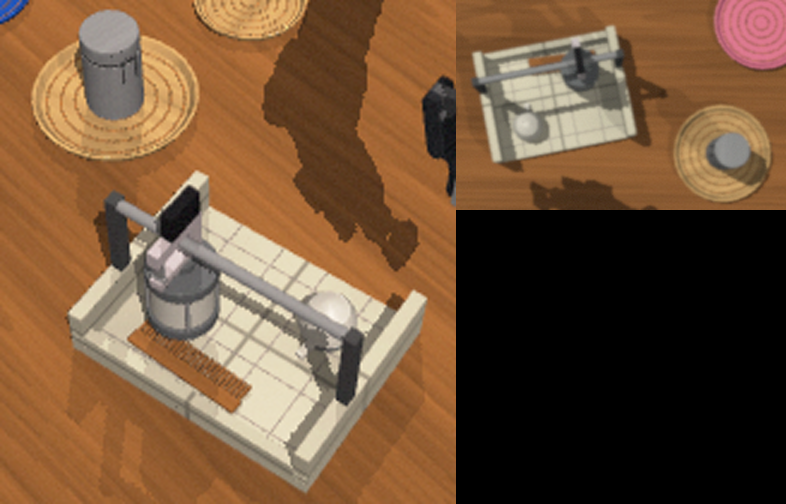

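The picture shows the canister upright in the large tan tray (112,70) and the lantern hanging upright from the bar (180,280). The bell (328,318) and comb (190,368) look undisturbed. One close look at the latch before handing in.

Run:
```python
from h import *
f=load('s4'); crop(f,258,250,318,325,8,'c6')
```

```text
(no output)
```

View pics/c6.png

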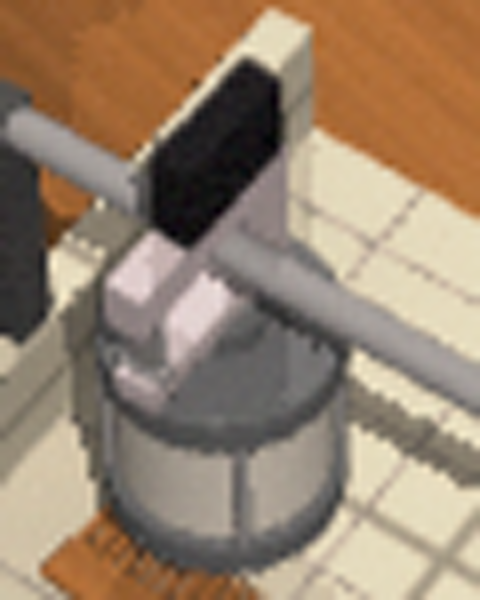

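The crop shows the bar (230,250) seated under the tab. The grey flap stands upright across the mouth at (140,350), so the latch is shut.

```bash
python3 -c "
from cell import hand_in; print(hand_in())"
```

```text
the job is handed in; nothing more can be done
None
```

The canister stands upright in the large tan tray and the lantern hangs freely on the bar with its latch shut; the bell, comb and key were not touched, and the job was handed in at about 20 s.

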